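# Shut the furniture case: fold the leaf down, then swing the cover shut

## Task

Shut up the wooden case of quoins. First push its upright inner leaf over until it lies flat above the pieces inside, and only then push the standing cover over until it is fully shut on top, easing it down without a slam. Only push with the fingers: pick nothing up, and leave the pieces in the case and the things around it where they are.

Things in the scene. Friction and masses are not known exactly. Their poses are not given: they have to be found in the camera images.
- case: Open wooden case, 140 mm along its own x, 180 mm along y, 60 mm high, walls 10 mm, fixed on a plinth 8 to 48 mm high. Origin: centre of the case's underside, on top of the plinth; z up. Yaw -1 to 0.25 rad: its +y side looks left or left and ahead. The cover is hinged along its +y side, the leaf along its -y side, both hinge lines parallel to the case's x.
- cutter (a point): Foot of a fixed corner cutter behind the case, on the table: a hand machine on a base about 160 x 120 mm, about 320 mm high with its handle. Keep clear of it.
- leaf (a joint): Angle of the inner leaf (rad): 0 lying flat inside the case (top face 46 mm above the case origin, below the 60 mm rim), about 1.57 upright, at most 1.85; at the start 1.15 to 1.75. A plain wooden board 108 mm long (case x), 6 mm thick, its free edge 100 mm from its hinge line; it folds over towards the case's +y. Stiff friction hinge: it stays at any angle it is left at; 1 to 2 N at the free edge moves it.
- leaf_hinge (a point): Middle of the leaf's hinge line, fixed in the case: case frame [0, -78, 43] mm; the board's half thickness lies on this line. Axes as the case's.
- leaf_edge (a point): Middle of the leaf's free edge, 100 mm from the hinge line, at half the board's thickness, about 140 mm above the case origin at the start. It moves with the leaf.
- cover (a joint): Angle of the cover (rad): 0 fully shut (outer face 70 mm above the case origin), about 1.57 standing upright, at most 1.85; at the start 1.55 to 1.8, upright or leaning outwards. A wooden board 140 mm long (case x), 180 mm from hinge to free edge, 10 mm thick; it swings from the case's +y side over towards -y. Stiff friction hinge: it stays at any angle it is left at; 1 to 4 N at the free edge moves it.
- cover_hinge (a point): Middle of the cover's hinge line, fixed in the case: case frame [0, 90, 60] mm; it lies in the plane of the cover's inner face. Axes as the case's.
- cover_edge (a point): Middle of the cover's free edge on its outer face, 180 mm from the hinge line (about 240 mm above the case origin at the start). It moves with the cover; the outer face looks away from the case (+y) while the cover stands, and up when it is shut.
- bar: Cast metal bar 21 x 71 x 22 mm lying loose on the case floor (6 mm above the case origin) near the leaf's hinge, along the case's x. Origin: centre of its underside. It stays there.
- quoin_a: Black iron quoin (locking wedge) 22 x 55 x 18 mm lying loose on the case floor in the middle, along the case's x. Origin: centre of its underside. It stays there.
- quoin_b: Second such quoin, near the cover's side. Origin: centre of its underside. It stays there.
- tape_measure: Black round-cased pocket tape, 66 x 64 x 31 mm, on the table left of and behind the case, beside the flat tin; bystander. Origin: centre of its underside.
- stamp_pad: Small stamp pad, 30 x 75 x 18 mm, on the table to the right of the case; bystander. Origin: centre of its underside.
- ink_tin: Flat round metal tin with a lid, 107 mm across, 55 mm high, on the table behind the case to the left; bystander. Origin: centre of its underside.
- solvent_jar: Dark jar with a white cap and spout, 98 mm across, 260 mm high, on the table to the right of the case; bystander. Origin: centre of its underside.
- quoin_key: Steel T-handled key, 88 x 129 x 17 mm, lying at the far right of the table; bystander. Origin: centre of its underside.

How it is judged:
On the way, in this order (a step that is already met when the one before it is completed fails the run):
1. the leaf lies flat in the case while the cover still stands open (value of joint leaf below 0.1 rad and value of joint cover above 1 rad), for 0.2 s.
2. the cover is fully shut over the flat leaf (value of joint cover below 0.06 rad and value of joint leaf below 0.1 rad), for 0.2 s.
At the end, for the whole second after the job is handed in: The leaf lies flat (within 0.1 rad) and the cover is fully shut over it (within 0.06 rad, about 11 mm at its edge) and at rest; the bar, quoins and bystanders are within 30 mm of where they were (all of step 2 and velocity of joint cover between -0.05 and 0.05 rad/s and distance of each of bar, quoin_a, quoin_b, tape_measure, quoin_key, stamp_pad, ink_tin, solvent_jar from where it was at the start of the episode below 0.03 m); the robot touches nothing.
It fails at once if the cover is brought down (below 0.9 rad) while the leaf still stands (above 0.35 rad) (value of joint cover below 0.9 rad and value of joint leaf above 0.35 rad).
It fails at once if the cover slams: faster than 2.5 rad/s over its last 0.3 rad (value of joint cover below 0.3 rad and velocity of joint cover below -2.5 rad/s).
It fails at once if the bar, a quoin or a bystander is picked up or shoved more than 30 mm (distance of any of bar, quoin_a, quoin_b, tape_measure, quoin_key, stamp_pad, ink_tin, solvent_jar from where it was at the start of the episode above 0.03 m).
It also fails if it takes over 54 s, if anything falls off the work surface, if the arm or the gripper's body presses on something with over 40 N, if the wrist force passes 120 N, or if a joint passes its speed limit or range.

## Robot

A 7-joint arm with a two-finger parallel gripper is mounted at the origin on a cart in front of the work surface, level with it; the furniture and walls round the work are solid. World frame = base frame: x ahead of the robot, y to its left, z up, the work surface at z = 0. Lengths are in m, angles in rad, forces in N, time in s.
With the tool pointing down it reaches from about 0.4 to 0.85 m from the base axis. Payload 4.5 kg.
Tool frame: the origin (TCP) lies between the finger pads; the fingertips stand 14 mm ahead of it and the grasp point (between the pads) lies 5 mm behind it; y points along the fingers, z is the direction in which the jaws open and shut, and the axes are right-handed (so a half turn about y gives the same grasp; the last joint's range is limited). The gripper opens to 85 mm and grips with 20 to 120 N. Pads are 22 mm wide; open, the fingers measure 114 mm over their backs; the gripper's body (76 mm by 85 mm) begins 54 mm behind the grasp point. The pads swing forward as they close: fully open they stand 13 mm farther back than shut.
Start: joints at [1.212, 0.689, -0.195, 1.565, 0.157, 0.902, -0.215], TCP at [0.239, -0.577, 0.245] pointing down, gripper open.
Joint ranges: [-3.01, 3.01], [-0.46, 2.08], [-1.47, 1.51], [0.13, 2.56], [-1, 4.14], [0.04, 2.09], [-2.66, 2.66]. Speed limits (rad/s): [2.57, 2.57, 3.14, 3.14, 3.14, 3.14, 3.14].

## Interface

Orientations are given as a rotation vector (axis times angle).
In Python, from rig import robot gives the robot as it stands. Calls block until the motion is done:
- robot.move_pose(position, orientation): joint-space move of the TCP to a pose.
- robot.move_straight(position, orientation=None, vel=0.15, f_stop=None): straight line of the TCP; orientation=None keeps the orientation; vel is the mean speed in m/s. With f_stop (N) it stops when the force on the tool has changed by that much, and returns True; else False.
- robot.move_joints(angles): joint-space move.
- robot.move_gripper(opening): finger opening in m; the grip force is fixed at half the most; returns when the fingers have stopped.
- robot.pause(seconds).
- robot.inverse_kinematics(position, orientation): joint angles nearest the present ones, or None.
- robot.get_state(): the state.
- robot.capture(name): name is "scene" or "side" or "wrist"; returns a dict with "pixels" (400x640x3 uint8, blue, green, red), "vfov" (degrees; the focal length in pixels is half the picture's height over the tangent of half this angle, whatever the lens; pixels are square), "cx", "cy" (the principal point, pixels), "k1" (the pictures are not rectified: a ray, as slopes to the right and down, at radius r is drawn at 1 + k1 r^2 times it, then the intrinsics apply), "extrinsics" (4x4, takes a point from world to camera coordinates). Camera axes: x right, y down, z forward; pixel columns grow to the right and rows downward; lengths in m; the calibration is good to about 2 mm. A picture is of the moment at which its call begins. There is no depth.
A pose or a line that the arm cannot do raises robot.Unreachable and nothing moves.
- robot.hand_in(): hands the job in, once; it reports no verdict.
Trained networks look in a picture, given as the dict that the camera call returned (one of the last four; its "shot" number tells which), for a name from the list of things; names that differ only in an ending like _2 or _b are one class to them, and where a whole thing is asked for, a point or a joint stands for the part that bears it (a point fixed in the world has none). Each returns a list of dicts, best first, with "p" (0 to 1); they miss things now and then, are a little off and sometimes report something else, mostly with a low value. They report only what shows in the picture. A call takes as long as a camera call.
- robot.outline_of(picture, query): "mask" (400x640 bool, what is visible of it) and "box" ([left, top, right, bottom] in pixels, round what is visible of it).
The state is a dict: "t": time; "joint_positions": joint angles; "dq": joint speeds; "tau": joint torques, N m; "position": TCP position; "tcp_rot": TCP orientation; "wrist_force": force on the tool from outside, world axes, zero at the start; "torque": the same for the moment, N m; "grip_width": finger opening in m.
Only numpy, scipy, OpenCV 4.12 (cv2) and the standard library are available. Lean on these libraries where they do the work, as an engineer would, in place of code of your own. Each camera call takes 0.05 s, during which the arm holds its last target.

## Working session

There is one attempt and no reset: what is moved stays moved. The work goes in short steps, each a Python script; the robot and the scene stay as the last script left them, time stands still between calls to the robot, and variables do not carry over. Pictures are saved under pics/ and viewed, and the job is handed in when it is done.

```bash
mkdir -p pics; ls
cat > cap.py <<'E'
import pickle,cv2
from rig import robot
E
python3 - <<'E'
from rig import robot
import cv2,pickle
d={}
for n in ["scene","side","wrist"]:
    p=robot.capture(n); cv2.imwrite(f"pics/a_{n}.png",p["pixels"]); d[n]=p
    print(n,p["vfov"],p["cx"],p["cy"],p["k1"],p["extrinsics"])
    if n!="wrist":
        for q in ["case","leaf","cover","cutter","solvent_jar","ink_tin"]:
            r=robot.outline_of(p,q); print(q,[(x["p"],x["box"]) for x in r[:2]])
            p[q]=r
pickle.dump(d,open("a.pkl","wb"))
s=robot.get_state();print(s)
E
```

```text
pics
scene 43.31653353680174 304.7300469168303 201.07746324639933 -0.002556549966156341 [[-0.72986645 -0.68358633 -0.00216558  0.51088249]
 [-0.35712243  0.38399775 -0.85147477  0.22223563]
 [ 0.58288809 -0.6206895  -0.52439109  0.97966028]
 [ 0.          0.          0.          1.        ]]
case [(0.8, [262.0, 165.3, 376.7, 292.6])]
leaf [(0.56, [329.3, 181.2, 367.9, 239.7])]
cover [(0.62, [265.6, 163.1, 321.1, 269.3]), (0.58, [210.5, 258.6, 237.9, 289.7])]Traceback (most recent call last):
  File "<stdin>", line 9, in <module>
ValueError: it knows: bar, case, cover, cover_edge, cover_hinge, ink_tin, leaf, leaf_edge, leaf_hinge, quoin, quoin_key, solvent_jar, stamp_pad, tape_measure
```

Run:
```python
from rig import robot
import cv2,pickle
d={}
for n in ["scene","side","wrist"]:
    p=robot.capture(n); cv2.imwrite(f"pics/b_{n}.png",p["pixels"]); d[n]=p
    if n!="scene":print(n,p["vfov"],p["cx"],p["cy"],p["k1"],p["extrinsics"])
    for q in ["case","leaf","cover","solvent_jar","ink_tin","stamp_pad","tape_measure"]:
            r=robot.outline_of(p,q); print(q,[(x["p"],x["box"]) for x in r[:2]])
            p[q]=r
pickle.dump(d,open("a.pkl","wb"))
s=robot.get_state();print(s)
```

```text
case [(0.8, [262.2, 165.4, 378.4, 290.5])]
leaf [(0.69, [329.0, 178.5, 369.8, 237.4])]
cover [(0.62, [263.0, 165.3, 323.5, 271.5]), (0.46, [350.5, 104.5, 388.3, 202.2])]
solvent_jar [(0.88, [351.6, 104.6, 388.2, 202.4]), (0.57, [262.5, 164.3, 322.1, 272.1])]
ink_tin [(0.72, [139.9, 247.5, 195.3, 295.6])]
stamp_pad [(0.62, [382.4, 207.7, 402.2, 227.2])]
tape_measure [(0.79, [211.6, 260.4, 242.7, 288.3])]
side 56.09137274083186 316.5328600377037 199.37420501647114 -0.0513759367331021 [[-0.61001711 -0.79208191 -0.02203126  0.45220223]
 [-0.42795847  0.35273463 -0.83212369  0.25464912]
 [ 0.66688131 -0.49818122 -0.55415232  0.81295566]
 [ 0.          0.          0.          1.        ]]
case [(0.91, [271.7, 163.7, 368.8, 273.8])]
leaf [(0.8, [335.2, 185.3, 361.9, 227.6])]
cover [(0.76, [274.8, 169.1, 308.2, 252.6])]
solvent_jar [(0.69, [358.1, 117.3, 395.9, 201.8])]
ink_tin [(0.85, [178.5, 222.7, 220.6, 262.8])]
stamp_pad [(0.67, [381.5, 205.5, 395.0, 220.6])]
tape_measure [(0.74, [233.7, 240.4, 257.0, 258.1])]
wrist 69.70938112067142 320.93941238194225 200.75830067234043 -0.027930008993
[... 350 characters left out ...]
re []
{'t': 1.4, 'joint_positions': array([ 1.21178349,  0.68911038, -0.19456715,  1.56529033,  0.1572865 ,
        0.90253372, -0.2151495 ]), 'dq': array([-1.59271744e-04,  8.11953824e-04, -3.00829623e-04,  6.80009747e-05,
        1.51616602e-04,  1.36273489e-03, -9.58217351e-04]), 'tau': array([ 1.67346238e-04, -5.39539289e+01, -1.26681548e+00, -1.58874321e+01,
        9.98636009e-03,  1.53155794e-03,  7.64367002e-06]), 'position': array([ 0.23925692, -0.57740849,  0.24531198]), 'tcp_rot': array([-0.39905911,  2.0059102 , -2.00599008]), 'wrist_force': array([-0.64235009,  0.17387951, -0.46529219]), 'torque': array([-0.04119306,  0.02386889, -0.03496975]), 'grip_width': 0.08549250704041346}
```

```bash
python3 -c "
import cv2
for n in ['scene','side']:
    a=cv2.imread(f'pics/b_{n}.png'); cv2.imwrite(f'pics/b_{n}_.png',cv2.resize(a,(800,500),interpolation=cv2.INTER_CUBIC))
"
```

```text
(no output)
```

View pics/b_scene.png

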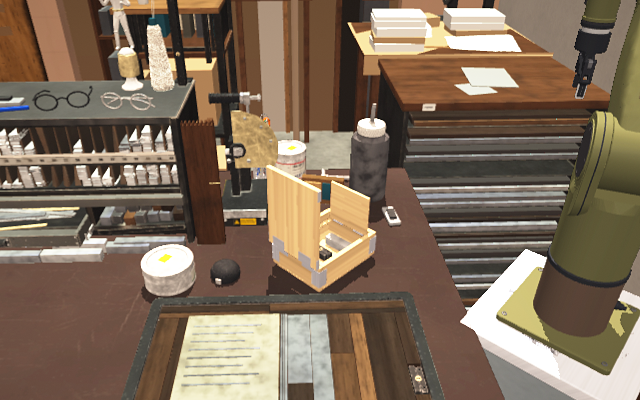

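View pics/b_side.png

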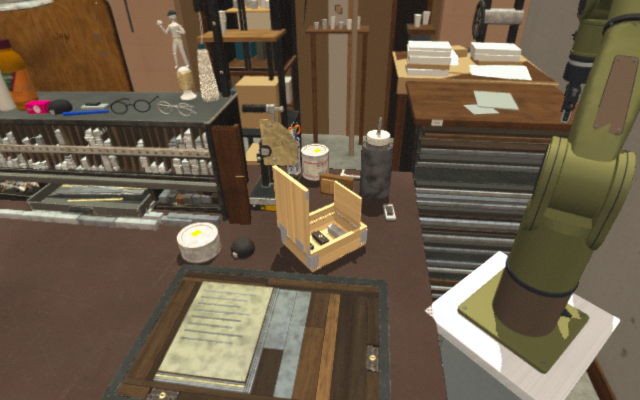

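View pics/b_wrist.png

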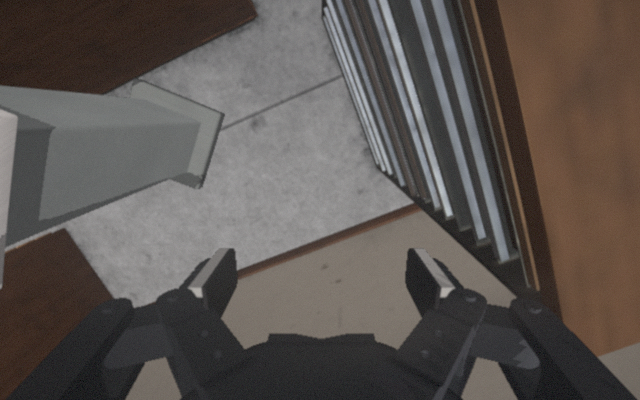

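The scene shows the case at about (320,230) with its cover standing on the left and the leaf on the right. I'll zoom in to pick corners.

```bash
python3 -c "
import cv2
a=cv2.imread('pics/b_scene.png')[155:305,250:400]; b=cv2.imread('pics/b_side.png')[155:285,255:385]
cv2.imwrite('pics/z1.png',cv2.resize(a,(600,600),interpolation=cv2.INTER_CUBIC))
cv2.imwrite('pics/z2.png',cv2.resize(b,(598,598),interpolation=cv2.INTER_CUBIC))
"
```

```text
(no output)
```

View pics/z1.png

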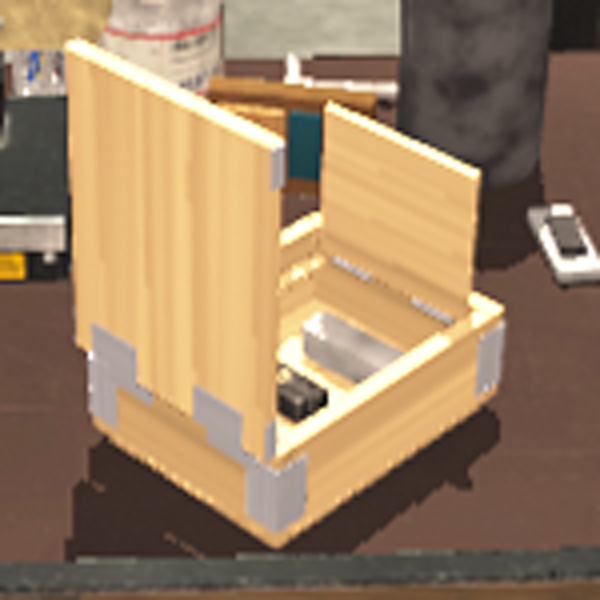

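View pics/z2.png

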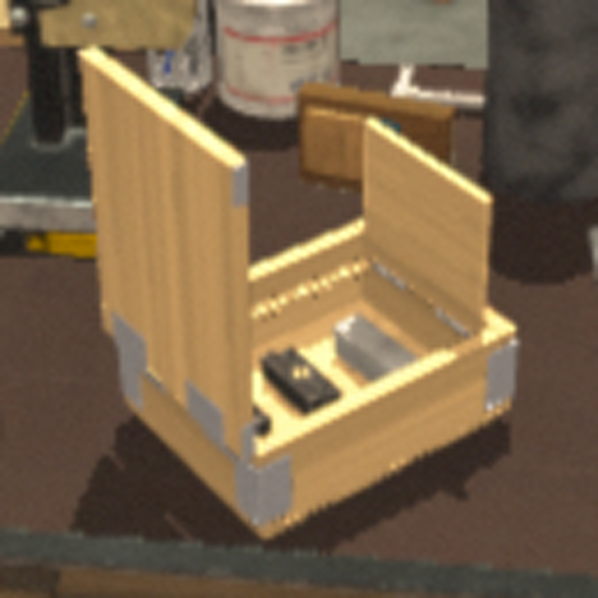

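```bash
cat > fit.py <<'E'
import pickle,numpy as np,cv2
from scipy.optimize import least_squares
def proj(c,P):
    P=np.atleast_2d(P);E=c["extrinsics"];q=P@E[:3,:3].T+E[:3,3]
    s=q[:,:2]/q[:,2:];r2=(s**2).sum(1,keepdims=True);s=s*(1+c["k1"]*r2)
    f=200/np.tan(np.radians(c["vfov"]/2));return s*f+[c["cx"],c["cy"]]
def model(name,p):
    x,y,z,yaw,lf,cv=p
    def cover(xx,r,t): return [xx,90+r*np.cos(np.pi-cv)*1+0,60+r*np.sin(cv)] if t==0 else None
    k=name
    if k[0]=='c': P=np.array(k[1:],float)
    elif k[0]=='v': # cover: x, r, t(outward)
        _,xx,r,t=k; d=np.array([0,-np.cos(cv),np.sin(cv)]); n=np.array([0,np.sin(cv),np.cos(cv)])
        P=np.array([xx,90,60.])+r*d+t*n
    else:
        _,xx,r,t=k; d=np.array([0,np.cos(lf),np.sin(lf)]); n=np.array([0,-np.sin(lf),np.cos(lf)])
        P=np.array([xx,-78,43.])+r*d+t*n
    P=P/1000;c,s=np.cos(yaw),np.sin(yaw)
    return np.array([c*P[0]-s*P[1]+x,s*P[0]+c*P[1]+y,P[2]+z])
E
cat > f1.py <<'E'
from fit import *
d=pickle.load(open("a.pkl","rb"))
obs={'scene':[(('v',-70,180,10),272,153),(('v',-70,180,0),284,143),(('v',70,180,10),68,47),(('v',70,180,0),80,38),
 (('c',-70,90,0),277,546),(('c',70,90,0),93,420),(('c',-70,-90,0),497,405),(('c',-70,-90,60),504,308),
 (('l',-54,100,0),480,174),(('l',54,100,0),330,103)],
'side':[(('v',-70,180,10),235,168),(('v',-70,180,0),247,158),(('v',70,180,10),82,57),(('v',70,180,0),95,48),
 (('c',-70,90,0),265,535),(('c',70,90,0),128,400),(('c',-70,-90,60),517,325),(('c',-70,-90,0),512,403),
 (('l',-54,100,0),490,198),(('l',54,100,0),369,120)]}
L=[]
for cam,o,s in(('scene',(250,155),4),('side',(255,155),4.6)):
    for k,u,v in obs[cam]: L.append((cam,k,np.array([(u+.5)/s-.5+o[0],(v+.5)/s-.5+o[1]])))
def res(p): return np.concatenate([proj(d[c],model(k,p))[0]-uv for c,k,uv in L])
for y0 in(-.9,-.4,.1):
    r=least_squares(res,[.6,0,.03,y0,1.5,1.6],loss='soft_l1');print(r.cost,r.x)
for l,e in zip(L,res(r.x).reshape(-1,2).round(1)):print(l[:2],e)
np.save("pose.npy",r.x)
for c in d:
    print(c,-d[c]["extrinsics"][:3,:3].T@d[c]["extrinsics"][:3,3])
E
python3 f1.py
```

```text
6.273881445607731 [ 0.46547355  0.18639615  0.00310047 -0.03633419  1.58652711  1.56495817]
6.273881445606783 [ 0.46547355  0.18639615  0.00310047 -0.03633419  1.58652708  1.56495817]
6.273881445607586 [ 0.46547355  0.18639615  0.00310047 -0.03633419  1.58652706  1.56495817]
('scene', ('v', -70, 180, 10)) [-0.5 -1.1]
('scene', ('v', -70, 180, 0)) [ 0.3 -0.6]
('scene', ('v', 70, 180, 10)) [-0.7 -0.2]
('scene', ('v', 70, 180, 0)) [0.1 0.4]
('scene', ('c', -70, 90, 0)) [ 0.  -0.6]
('scene', ('c', 70, 90, 0)) [0.7 0.9]
('scene', ('c', -70, -90, 0)) [-0.1 -3.1]
('scene', ('c', -70, -90, 60)) [-0.  -0.5]
('scene', ('l', -54, 100, 0)) [-0.2  0. ]
('scene', ('l', 54, 100, 0)) [-0.1  0.2]
('side', ('v', -70, 180, 10)) [-0.7  0.3]
('side', ('v', -70, 180, 0)) [0.6 1. ]
('side', ('v', 70, 180, 10)) [-0.2 -0.5]
('side', ('v', 70, 180, 0)) [0.6 0.2]
('side', ('c', -70, 90, 0)) [-0.5  0.3]
('side', ('c', 70, 90, 0)) [0.2 0.6]
('side', ('c', -70, -90, 60)) [-0.1  0.3]
('side', ('c', -70, -90, 0)) [-0.1  0.8]
('side', ('l', -54, 100, 0)) [0.2 0.4]
('side', ('l', 54, 100, 0)) [0.3 0. ]
scene [-0.118791    0.87195915  0.70405951]
side [-0.15731459  0.67335689  0.67236342]
wrist [ 0.3049761  -0.54920158  0.37372316]
```

```bash
cat > f2.py <<'E'
from fit import *
exec(open("f1.py").read().split("for y0")[0].split("\n",1)[1])
for lo in (.008,.012,.02):
    r=least_squares(res,[.5,.2,.04,0,1.5,1.6],bounds=([-1,-1,lo,-1,1.1,1.5],[2,2,.05,.3,1.8,1.85]),loss='soft_l1');print(r.cost,r.x.round(4))
def ray(c,u,v,z):
    f=200/np.tan(np.radians(c["vfov"]/2))
    s=np.array([(u-c["cx"])/f,(v-c["cy"])/f]); t=s.copy()
    for _ in range(5): t=s/(1+c["k1"]*(t@t))
    E=c["extrinsics"];o=-E[:3,:3].T@E[:3,3];dd=E[:3,:3].T@[*t,1];return (o+dd*(z-o[2])/dd[2]).round(3)
s=d['scene'];b=d['side']
print("jar base", ray(s,369,202,0), ray(b,376,202,0),"jar cap top",ray(s,372,123,.22),ray(b,377,138,.22))
print("cutter base corners",ray(s,224,224,.0),ray(s,268,222,0), "top handle",ray(s,212,98,.3),ray(s,262,95,.3))
print("tin",ray(s,168,270,.05),"tape",ray(s,226,272,.02),"pad",ray(s,392,217,.01))
print("tableedges",ray(s,466,320,0),ray(s,408,172,0))
print("box right back",ray(b,338,183,0))
E
python3 f2.py
```

```text
8.686034145574046 [ 0.4605  0.1912  0.008  -0.0353  1.5771  1.5641]
13.793492212863525 [ 0.4565  0.195   0.012  -0.0352  1.5678  1.5639]
29.109368540067642 [ 0.4482  0.2025  0.02   -0.0347  1.5472  1.5647]
jar base [ 0.536 -0.074  0.   ] [ 0.519 -0.068  0.   ] jar cap top [ 0.548 -0.079  0.22 ] [ 0.528 -0.061  0.22 ]
cutter base corners [0.736 0.254 0.   ] [0.663 0.174 0.   ] top handle [0.794 0.209 0.3  ] [0.725 0.118 0.3  ]
tin [0.629 0.481 0.05 ] tape [0.568 0.384 0.02 ] pad [ 0.441 -0.043  0.01 ]
tableedges [0.138 0.146 0.   ] [ 0.553 -0.287  0.   ]
box right back [ 0.685 -0.051  0.   ]
```

Run:
```python
from rig import robot
import numpy as np,pickle,cv2
from scipy.spatial.transform import Rotation as R
s=robot.get_state();T=R.from_rotvec(s['tcp_rot']).as_matrix();print(T.round(2))
print("cam in tool",T.T@(np.array([0.3049761,-0.54920158,0.37372316])-s['position']))
print(s['t'])
def down(zx):  # jaw along zx*x world
    y=np.array([0,0,-1.]);z=np.array([zx,0,0.]);x=np.cross(y,z)
    return R.from_matrix(np.array([x,y,z]).T).as_rotvec()
for sg in(1,-1):
  for p in([.42,.05,.42],[.42,.04,.15],[.46,.19,.07],[.46,.36,.35],[.46,.36,.22],[.46,.15,.1]):
    q=robot.inverse_kinematics(p,down(sg));print(sg,p,None if q is None else np.round(q,2))
```

```text
[[-0.92  0.    0.38]
 [-0.38 -0.   -0.92]
 [ 0.   -1.    0.  ]]
cam in tool [-0.07151037 -0.12841155 -0.00090145]
1.4
1 [0.42, 0.05, 0.42] [ 0.4   0.28 -0.83  1.82  0.23  1.14 -0.51]
1 [0.42, 0.04, 0.15] [-0.07  0.63 -0.22  2.25  0.44  0.3  -0.66]
1 [0.46, 0.19, 0.07] [-0.54  0.84  0.09  2.08 -0.28  0.23 -0.21]
1 [0.46, 0.36, 0.35] [-0.24  0.65 -0.92  1.53  0.53  1.23 -1.24]
1 [0.46, 0.36, 0.22] [-0.5   0.69 -0.42  1.71  0.36  0.82 -1.08]
1 [0.46, 0.15, 0.1] [-0.34  0.77 -0.12  2.1   0.3   0.29 -0.71]
-1 [0.42, 0.05, 0.42] [ 0.64  0.4  -1.24  1.81  0.4   1.22  2.42]
-1 [0.42, 0.04, 0.15] [-0.43  0.66  0.36  2.27 -0.75  0.33 -2.56]
-1 [0.46, 0.19, 0.07] [ 0.17  1.18 -1.26  2.05  1.34  1.13  1.38]
-1 [0.46, 0.36, 0.35] [-0.13  0.77 -1.25  1.52  0.74  1.39  1.71]
-1 [0.46, 0.36, 0.22] [-0.13  0.96 -1.26  1.69  0.96  1.24  1.52]
-1 [0.46, 0.15, 0.1] [ 0.25  1.1  -1.26  2.08  1.27  1.09  1.47]
```

```bash
cat > h.py <<'E'
from rig import robot
import numpy as np,pickle,cv2
from scipy.spatial.transform import Rotation as R
def ori(jaw,down=(0,0,-1.)):
    y=np.array(down,float);y/=np.linalg.norm(y);z=np.array(jaw,float);z-=y*(z@y);z/=np.linalg.norm(z);x=np.cross(y,z)
    return R.from_matrix(np.array([x,y,z]).T).as_rotvec()
E
python3 - <<'E'
from h import *
for sg in(1,-1):
 for tilt in (0,.3,-.3):
  o=ori((0,sg,0),(0,tilt,-1))
  for p in([.42,.05,.42],[.42,.04,.15],[.46,.19,.07],[.46,.36,.35],[.46,.36,.22],[.46,.15,.1]):
    q=robot.inverse_kinematics(p,o);print(sg,tilt,p,None if q is None else np.round(q,2))
E
```

```text
1 0 [0.42, 0.05, 0.42] [ 0.64  0.4  -1.24  1.81  0.4   1.22  0.85]
1 0 [0.42, 0.04, 0.15] [ 0.2   0.69 -0.65  2.23  0.92  0.51  0.39]
1 0 [0.46, 0.19, 0.07] [-0.31  0.84 -0.29  2.07  0.72  0.33  0.37]
1 0 [0.46, 0.36, 0.35] [-0.09  0.85 -1.42  1.52  0.84  1.49  0.05]
1 0 [0.46, 0.36, 0.22] [-0.27  0.8  -0.88  1.7   0.71  1.    0.17]
1 0 [0.46, 0.15, 0.1] [-0.03  0.84 -0.64  2.09  0.99  0.55  0.17]
1 0.3 [0.42, 0.05, 0.42] [ 0.92  0.51 -1.46  1.84  0.28  1.11  0.97]
1 0.3 [0.42, 0.04, 0.15] [ 0.54  0.79 -0.87  2.24  0.8   0.4   0.68]
1 0.3 [0.46, 0.19, 0.07] [-0.05  0.88 -0.43  2.15  0.62  0.09  0.64]
1 0.3 [0.46, 0.36, 0.35] [ 0.03  0.66 -1.15  1.69  0.54  0.94  0.34]
1 0.3 [0.46, 0.36, 0.22] [-0.13  0.74 -0.84  1.87  0.59  0.59  0.34]
1 0.3 [0.46, 0.15, 0.1] [ 0.15  0.85 -0.62  2.15  0.83  0.23  0.49]
1 -0.3 [0.42, 0.05, 0.42] [ 0.29  0.38 -1.03  1.8   0.55  1.39  0.66]
1 -0.3 [0.42, 0.04, 0.15] [-0.09  0.7  -0.52  2.2   0.96  0.73  0.19]
1 -0.3 [0.46, 0.19, 0.07] [-0.36  0.92 -0.46  1.94  0.9   0.78  0.08]
1 -0.3 [0.46, 0.36, 0.35] [-0.3   0.88 -1.27  1.35  0.85  1.78  0.06]
1 -0.3
[... 683 characters left out ...]
0.3 [0.46, 0.19, 0.07] [-0.1   0.87 -0.34  2.15 -0.29  0.07 -1.6 ]
-1 0.3 [0.46, 0.36, 0.35] [-0.29  0.49 -0.51  1.71  0.02  0.8  -2.31]
-1 0.3 [0.46, 0.36, 0.22] [-0.51  0.62 -0.17  1.89 -0.29  0.48 -1.96]
-1 0.3 [0.46, 0.15, 0.1] [-0.02  0.8  -0.34  2.16 -0.29  0.14 -1.53]
-1 -0.3 [0.42, 0.05, 0.42] [-0.16  0.26 -0.36  1.81  0.36  1.25 -2.23]
-1 -0.3 [0.42, 0.04, 0.15] [-0.85  0.82  0.77  2.23 -0.68  0.41 -1.16]
-1 -0.3 [0.46, 0.19, 0.07] [-0.77  0.9   0.23  1.97  0.13  0.46 -2.3 ]
-1 -0.3 [0.46, 0.36, 0.35] [-0.68  0.64 -0.32  1.37  0.36  1.41 -2.64]
-1 -0.3 [0.46, 0.36, 0.22] [-1.11  0.81  0.5   1.56 -0.16  1.04 -2.19]
-1 -0.3 [0.46, 0.15, 0.1] [-1.06  1.06  0.94  2.03 -0.92  0.67 -1.15]
```

Run:
```python
from h import *
s=robot.get_state()
robot.move_straight([.239,-.577,.42],vel=.25)
robot.move_gripper(0)
robot.move_pose([.44,.06,.42],ori((0,1,0)))
p=robot.capture("wrist");cv2.imwrite("pics/w1.png",p["pixels"]);pickle.dump(p,open("w1.pkl","wb"))
print(robot.get_state()['t'],p["extrinsics"])
```

```text
5.4417 [[ 2.66097420e-03  9.99996458e-01  5.54361973e-05 -6.12857940e-02]
 [ 9.60181732e-01 -2.57051482e-03  2.79364340e-01 -5.07775892e-01]
 [ 2.79363493e-01 -6.90152477e-04 -9.60185171e-01  4.23184908e-01]
 [ 0.00000000e+00  0.00000000e+00  0.00000000e+00  1.00000000e+00]]
```

View pics/w1.png

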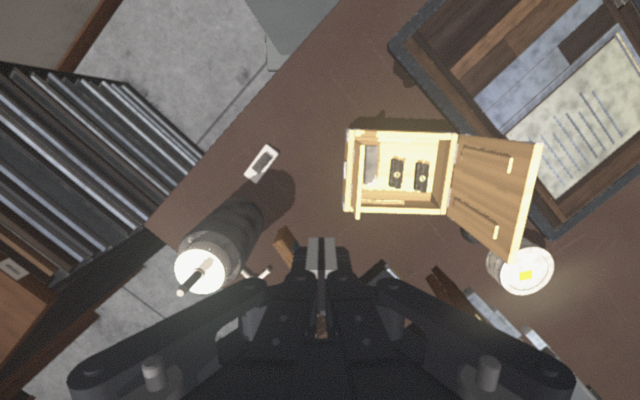

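```bash
python3 -c "
import cv2
a=cv2.imread('pics/w1.png')[110:270,335:560]
cv2.imwrite('pics/w1z.png',cv2.resize(a,(787,560),interpolation=cv2.INTER_CUBIC))
"
```

```text
(no output)
```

View pics/w1z.png

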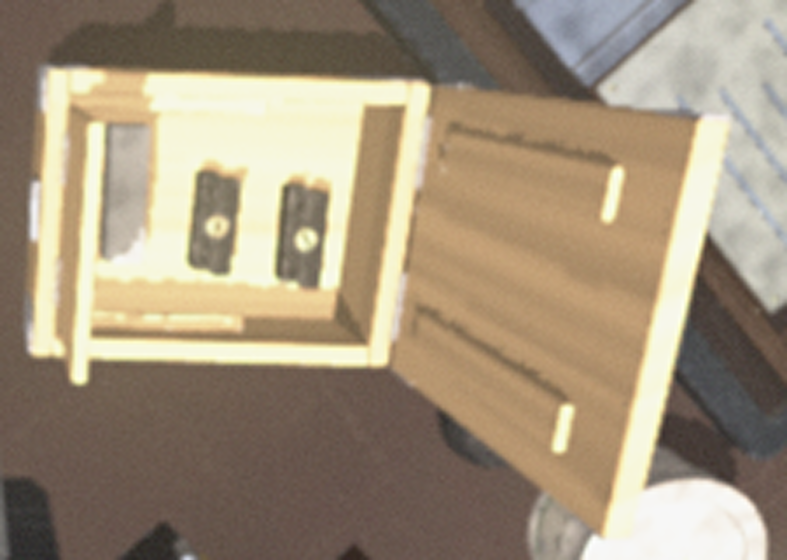

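```bash
cat > f3.py <<'E'
from fit import *
exec(open("f1.py").read().split("for y0")[0].split("\n",1)[1])
d['w']=pickle.load(open("w1.pkl","rb"))
for k,u,v in [(('c',-70,-90,60),43,68),(('c',-70,90,60),430,82),(('c',70,90,60),386,367),(('c',70,-90,60),30,355),
 (('v',-70,180,0),700,118),(('v',70,180,0),606,533),(('v',-70,180,10),730,119),(('v',70,180,10),633,535),(('l',-54,100,0),96,124),(('l',54,100,0),79,381)]:
    L.append(('w',k,np.array([(u+.5)/3.5-.5+335,(v+.5)/3.5-.5+110])))
L=[l for l in L if not(l[0]=='scene' and l[1]==('c',-70,-90,0))]
r=least_squares(res,[.5,.2,.04,0,1.5,1.6],bounds=([-1,-1,.008,-1,1.1,1.5],[2,2,.05,.3,1.8,1.85]),loss='soft_l1');print(r.cost,r.x.round(4))
for l,e in zip(L,res(r.x).reshape(-1,2).round(1)):print(l[:2],e)
np.save("pose.npy",r.x)
p=r.x
for n in [('l',0,100,0),('l',0,0,0),('v',0,0,0),('v',0,180,10)]: print(n,model(n,p).round(4))
E
python3 f3.py
```

```text
11.300340163062105 [ 0.4609  0.1912  0.0082 -0.0305  1.5627  1.5699]
('scene', ('v', -70, 180, 10)) [-0.3 -1.5]
('scene', ('v', -70, 180, 0)) [ 0.6 -1. ]
('scene', ('v', 70, 180, 10)) [-1.3 -0.6]
('scene', ('v', 70, 180, 0)) [-0.4 -0.1]
('scene', ('c', -70, 90, 0)) [ 0.5 -0.3]
('scene', ('c', 70, 90, 0)) [0.5 1.1]
('scene', ('c', -70, -90, 60)) [ 0.5 -0.8]
('scene', ('l', -54, 100, 0)) [-0.4 -0.1]
('scene', ('l', 54, 100, 0)) [-0.8  0. ]
('side', ('v', -70, 180, 10)) [-1.4  0.1]
('side', ('v', -70, 180, 0)) [-0.1  0.8]
('side', ('v', 70, 180, 10)) [-1.4 -0.8]
('side', ('v', 70, 180, 0)) [-0.6 -0.1]
('side', ('c', -70, 90, 0)) [-0.7  0.7]
('side', ('c', 70, 90, 0)) [-0.4  0.9]
('side', ('c', -70, -90, 60)) [-0.1  0.2]
('side', ('c', -70, -90, 0)) [-0.2  0.8]
('side', ('l', -54, 100, 0)) [-0.6  0.3]
('side', ('l', 54, 100, 0)) [-0.8 -0.1]
('w', ('c', -70, -90, 60)) [0.5 0.2]
('w', ('c', -70, 90, 60)) [-0.6 -0.3]
('w', ('c', 70, 90, 60)) [-0.4 -0.8]
('w', ('c', 70, -90, 60)) [-0. -0.]
('w', ('v', -70, 180, 0)) [-0.2 -1.2]
('w', ('v', 70, 180, 0)) [-0.9  0.9]
('w', ('v', -70, 180, 10)) [ 0.4 -1.2]
('w', ('v', 70, 180, 10)) [-0.4  0.5]
('w', ('l', -54, 100, 0)) [-0.5 -1.1]
('w', ('l', 54, 100, 0)) [-0.5  0.1]
('l', 0, 100, 0) [0.4585 0.114  0.1512]
('l', 0, 0, 0) [0.4585 0.1132 0.0512]
('v', 0, 0, 0) [0.4636 0.2811 0.0682]
('v', 0, 180, 10) [0.4639 0.291  0.2482]
```

```bash
cat >> h.py <<'E'
from fit import model
p=np.load("pose.npy"); YAW=p[3]
O=ori((-np.sin(YAW),np.cos(YAW),0))
def W(xc,yc,zc): return model(('c',xc,yc,zc),p)   # case mm -> world
H=12.
def leafpt(a,r,xc,off=0):  # TCP so that tip's +y bottom corner touches leaf outer face
    d=np.array([np.cos(a),np.sin(a)]);n=np.array([-np.sin(a),np.cos(a)])
    c=np.array([-78,43])+r*d+(3+off)*n
    return W(xc,c[0]-H,c[1]+14)
def covpt(a,r,xc,off=0):
    d=np.array([-np.cos(a),np.sin(a)]);n=np.array([np.sin(a),np.cos(a)])
    c=np.array([90,60])+r*d+(10+off)*n
    return W(xc,c[0]+H,c[1]+14)
E
python3 - <<'E'
from h import *
for xc in(0,20,35):
  print(xc)
  for a in(1.57,1.1,.5,0): print(np.round(leafpt(a,85,xc,0),3),np.round(robot.inverse_kinematics(leafpt(a,85,xc),O),2))
  for a in(1.57,1.1,.5,0): print(np.round(covpt(a,150,xc,0),3),np.round(robot.inverse_kinematics(covpt(a,150,xc),O),2))
E
```

```text
0
[0.458 0.098 0.15 ] [ 0.22  0.8  -0.89  2.1   0.98  0.74  0.22]
[0.459 0.137 0.142] [ 0.13  0.82 -0.87  2.07  0.98  0.74  0.15]
[0.46  0.174 0.109] [ 0.01  0.87 -0.79  2.06  1.04  0.68  0.05]
[0.461 0.186 0.068] [-0.06  0.93 -0.71  2.06  1.14  0.61 -0.05]
[0.464 0.303 0.232] [-0.12  0.77 -0.98  1.77  0.75  1.01  0.15]
[0.462 0.234 0.22 ] [ 0.01  0.75 -0.99  1.89  0.78  0.94  0.19]
[0.46  0.166 0.163] [ 0.09  0.8  -0.91  2.03  0.92  0.79  0.16]
[0.459 0.143 0.092] [ 0.05  0.88 -0.75  2.1   1.11  0.63  0.04]
20
[0.478 0.098 0.15 ] [ 0.23  0.82 -0.91  2.04  0.96  0.78  0.27]
[0.479 0.136 0.142] [ 0.14  0.84 -0.88  2.02  0.96  0.77  0.2 ]
[0.48  0.174 0.109] [ 0.03  0.89 -0.81  2.    1.02  0.73  0.11]
[0.481 0.186 0.068] [-0.03  0.95 -0.74  2.    1.1   0.66  0.02]
[0.484 0.302 0.232] [-0.11  0.79 -0.97  1.73  0.75  1.04  0.19]
[0.482 0.233 0.22 ] [ 0.02  0.77 -0.98  1.84  0.78  0.97  0.23]
[0.48  0.166 0.163] [ 0.11  0.82 -0.92  1.97  0.91  0.83  0.21]
[0.479 0.143 0.092] [ 0.08  0.91 -0.78  2.04  1.08  0.68  0.1 ]
35
[0.493 0.097 0.15 ] [ 0.24  0.84 -0.91  2.    0.95  0.81  0.3 ]
[0.494 0.136 0.142] [ 0.15  0.85 -0.89  1.98  0.95  0.8   0.24]
[0.495 0.173 0.109] [ 0.05  0.9  -0.82  1.96  1.    0.75  0.15]
[0.496 0.185 0.068] [-0.01  0.96 -0.75  1.96  1.08  0.69  0.07]
[0.499 0.302 0.232] [-0.1   0.81 -0.97  1.69  0.75  1.06  0.22]
[0.497 0.233 0.22 ] [ 0.02  0.79 -0.98  1.8   0.78  0.99  0.26]
[0.495 0.165 0.163] [ 0.12  0.83 -0.92  1.93  0.9   0.85  0.24]
[0.494 0.142 0.092] [ 0.09  0.92 -0.8   2.    1.06  0.71  0.15]
```

```bash
python3 - <<'E'
from h import *
a0=1.57
q=leafpt(a0,85,10,25)
robot.move_pose([q[0],q[1],.30],O)
robot.move_straight(q,O,vel=.2)
print(robot.get_state()['wrist_force'])
for n,c in(("wrist","x"),("scene","y")):
    pic=robot.capture(n);cv2.imwrite(f"pics/c_{n}.png",pic["pixels"])
print(robot.get_state()['t'])
for a in np.linspace(1.5,0.12,9):
    h=robot.move_straight(leafpt(a,85,10),O,vel=.1,f_stop=20)
    print(round(a,2),h,robot.get_state()['wrist_force'].round(1))
    if h: break
print(robot.get_state()['t'])
for n in("wrist","scene"):
    pic=robot.capture(n);cv2.imwrite(f"pics/d_{n}.png",pic["pixels"])
E
python3 -c "
import cv2,numpy as np
I=[cv2.imread(f'pics/{k}.png') for k in('c_wrist','c_scene','d_wrist','d_scene')]
I=[cv2.resize(i[60:260,240:560] if 'x' and j%2==0 else i[60:310,200:600],(400,250)) for j,i in enumerate(I)]
cv2.imwrite('pics/cd.png',np.vstack([np.hstack(I[:2]),np.hstack(I[2:])]))"
```

```text
[ 0.05041181  0.03443345 -0.20764914]
7.0
1.5 False [ 0.6 -1.6 -0.1]
1.33 False [-0.  -0.5 -0.1]
1.16 False [ 0.1 -0.6 -0.5]
0.98 False [-1.1  1.3 -0.5]
0.81 False [-0.  -0.6  0.2]
0.64 False [0.1 0.2 0. ]
0.47 False [-0.  -0.  -0.1]
0.29 False [ 0.1  0.3 -0.4]
0.12 False [-0.8 -0.1  0.4]
9.8583
```

View pics/cd.png

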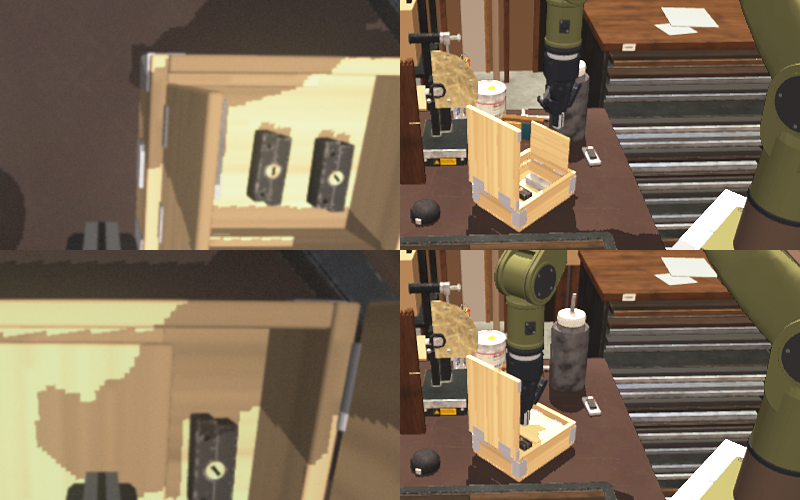

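The pictures show the leaf folded down close to flat, with the finger on top of it. Next I'll press it fully flat.

```bash
python3 - <<'E'
from h import *
for a,r in((0.03,85),(-.05,85)):
    h=robot.move_straight(leafpt(a,r,10),O,vel=.05,f_stop=12)
    print(a,h,robot.get_state()['position'].round(4),robot.get_state()['wrist_force'].round(1))
    if h: break
print(leafpt(0,85,10))
q=robot.get_state()['position']
robot.move_straight([q[0],q[1],.2],vel=.25)
robot.move_straight([q[0],.10,.33],vel=.3)
for n in("wrist","side"):
    pic=robot.capture(n);cv2.imwrite(f"pics/e_{n}.png",pic["pixels"]);pickle.dump(pic,open(f"e_{n}.pkl","wb"))
print(robot.get_state()['t'])
E
python3 -c "
import cv2,numpy as np
i=cv2.imread('pics/e_wrist.png');j=cv2.imread('pics/e_side.png')[155:285,255:385]
cv2.imwrite('pics/e.png',np.hstack([cv2.resize(i[0:300,240:640],(400,300)),cv2.resize(j,(300,300))]))"
```

```text
0.03 False [0.4706 0.1857 0.0705] [-1.2  0.  -0.6]
-0.05 True [0.4708 0.186  0.0691] [-2.6 -3.4 21. ]
[0.47069674 0.18585745 0.06819643]
11.9167
```

View pics/e.png

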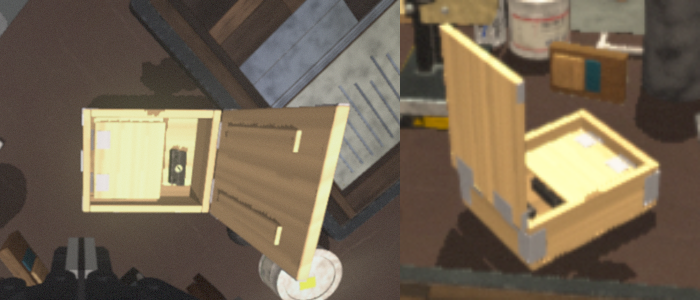

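The side view shows the leaf flat on its stop. The tool met hard contact about 1 mm from the predicted height. Now the cover.

```bash
python3 - <<'E'
from h import *
q=covpt(1.6,150,10,25)
print(q)
c=robot.get_state()['position']
robot.move_straight([c[0],q[1],.36],O,vel=.3)
robot.move_straight(q,O,vel=.2)
pic=robot.capture("side");cv2.imwrite("pics/g0.png",pic["pixels"])
for a in np.linspace(1.5,0.15,10):
    h=robot.move_straight(covpt(a,150,10),O,vel=.1,f_stop=25)
    print(round(a,2),h,robot.get_state()['wrist_force'].round(1))
    if h: break
print(robot.get_state()['t'])
pic=robot.capture("side");cv2.imwrite("pics/g1.png",pic["pixels"])
E
python3 -c "
import cv2,numpy as np
cv2.imwrite('pics/g.png',np.hstack([cv2.resize(cv2.imread(f'pics/g{k}.png')[100:300,180:420],(400,333)) for k in(0,1)]))"
```

```text
[0.47516023 0.33215438 0.23111048]
1.5 False [-0.1  0.2 -0.1]
1.35 False [0.  0.8 0.5]
1.2 False [1.2 0.1 0.7]
1.05 False [ 0.3  1.  -0.1]
0.9 False [-0.9  0.5 -0.1]
0.75 False [-0.9 -0.2  0. ]
0.6 False [0.1 0.3 0.1]
0.45 False [ 0.6 -0.4  0.2]
0.3 False [-0.3  0.3  0.7]
0.15 False [0.8 0.7 0.7]
17.6167
```

View pics/g.png

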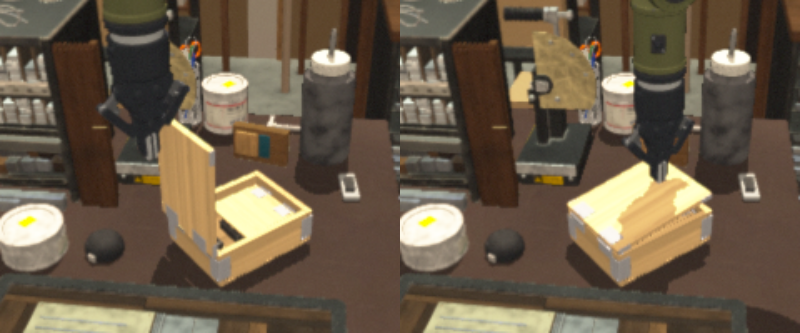

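The cover is nearly shut, with a small gap on its right side. I'll ease it down the rest of the way.

```bash
python3 - <<'E'
from h import *
for a in(.06,-.06):
    h=robot.move_straight(covpt(a,150,10),O,vel=.03,f_stop=12)
    print(a,h,robot.get_state()['position'].round(4),robot.get_state()['wrist_force'].round(1))
    if h: break
print(covpt(0,150,10))
robot.pause(.3)
q=robot.get_state()['position']
robot.move_straight([q[0],q[1],.30],vel=.15)
robot.pause(.3)
for n in("wrist","side","scene"):
    pic=robot.capture(n);cv2.imwrite(f"pics/k_{n}.png",pic["pixels"]);pickle.dump(pic,open(f"k_{n}.pkl","wb"))
print(robot.get_state()['t'],robot.get_state()['wrist_force'])
E
python3 -c "
import cv2,numpy as np
i=cv2.imread('pics/k_scene.png')[155:305,250:400];j=cv2.imread('pics/k_side.png')[155:285,255:385]
cv2.imwrite('pics/k.png',np.hstack([cv2.resize(i,(400,400)),cv2.resize(j,(400,400))]))"
```

```text
0.06 False [0.4692 0.1435 0.101 ] [-1.1 -0.  -0.4]
-0.06 True [0.4694 0.1431 0.0934] [-1.1 -1.6 10.3]
[0.46938542 0.14287745 0.09219643]
20.9417 [ 0.0647953   0.0317917  -0.47470804]
```

View pics/k.png

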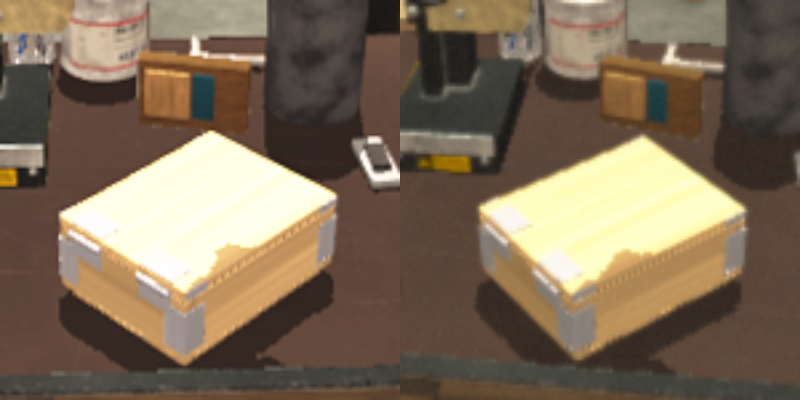

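View pics/k_wrist.png

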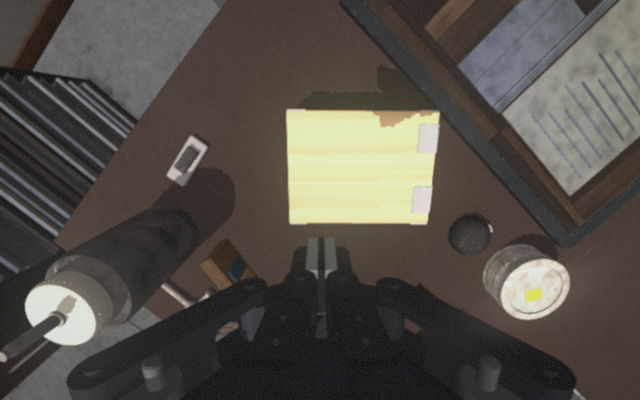

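The cover appears flush in both views, and no bystander has moved. A second, firmer press near the free edge will confirm it's at the stop.

```bash
python3 - <<'E'
from h import *
robot.move_straight(covpt(0,150,10,12),O,vel=.2)
h=robot.move_straight(covpt(0,150,10,-8),O,vel=.02,f_stop=22)
print(h,robot.get_state()['position'].round(4),robot.get_state()['wrist_force'].round(1))
q=robot.get_state()['position']
robot.move_straight([q[0],q[1],.30],vel=.15)
robot.pause(.5)
pic=robot.capture("side");cv2.imwrite("pics/m.png",pic["pixels"])
print(robot.get_state()['t'])
from fit import proj,model
pp=p.copy();pp[5]=0
print([proj(pic,model(('v',x,180,10),pp))[0].round(1) for x in(-70,70)])
robot.hand_in()
E
python3 -c "
import cv2
cv2.imwrite('pics/mz.png',cv2.resize(cv2.imread('pics/m.png')[155:285,255:385],(520,520)))"
```

```text
True [0.4694 0.1429 0.0934] [-1.3 -1.7  9.2]
24.7917
[array([367.1, 222.4]), array([334. , 198.9])]
the job is handed in; nothing more can be done
```

View pics/mz.png

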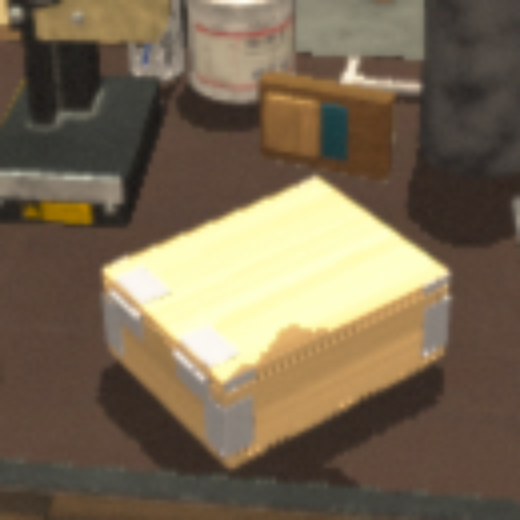

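The case is shut: I pushed the leaf flat first, then eased the cover down with the closed fingers, and handed the job in at about 25 s.

- **Leaf:** the fingers met hard contact about 1 mm above the height I predicted for the flat leaf. The side picture showed it lying inside the rim.
- **Cover:** it was also about 1 mm above prediction. A second, firmer press stopped at the same height (TCP z = 0.0934 m). The free-edge corners in the last picture are within about 1 px of the fully shut position.
- **Surroundings:** by eye, none of the bystanders visible in the pictures moved. The bar and quoins are hidden under the leaf and cover, so I did not see them at the end.
- **Hand-in:** the arm was standing clear at about z = 0.30 m. None of my checks failed or disagreed, but the hand-in gives no verdict.

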